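# Shut and latch the topping bin

## Task

The topping bin's lid has been left standing open. Push the lid down until it is fully shut, and only then push both of its toggle levers over past upright, so that each snaps down over the lid and stays there. Just push with the fingers: do not lift or carry anything, do not shove the bin from its place (15 mm is too much), and leave the other things on the counter standing where they are.

Things in the scene. Friction and masses are not known exactly. Their poses are not given: they have to be found in the camera images.
- bin: squat, empty steel topping bin, loose on the counter, 2 to 3 kg, 170 mm deep (x) by 230 mm wide (y), 100 mm tall, origin at the centre of its underside, z up; its -x side faces roughly towards the robot. The lid is hinged along its +x rim and the two latch levers stand side by side on its -x face, 140 mm apart, between steel ears that reach 120 mm above the counter and 111 mm out in -x
- lid (a joint): hinge of the lid, rad: 0 = shut, grows as it opens (front edge swings up and back); the starting value is between 0.5 and 0.95. The hinge is stiff: the lid stays where it is left, and about 1 N near its front edge moves it
- lid_edge (a point): middle of the lid's front (free) edge, on its upper face. The lid is a plain steel sheet 232 mm wide, 6 mm thick, with the hinge line in the bin's frame at x = +90 mm, z = 101.5 mm; this point is 176 mm from it. Shut, the upper face lies 107.5 mm above the counter and its front edge at the bin's x = -86 mm
- latch_left (a joint): hinge of the left latch lever (about the bin's y axis, pivot in the bin's frame at [-100, +70, 113] mm). 0 = open, leaning 43 degrees out from the bin towards -x; 1.5 = latched, leaning 43 degrees over the lid towards +x. A spring inside makes both ends stable: it takes about 2 N at the tip to push it to upright (0.75), and once past upright it snaps over by itself
- latch_left_tip (a point): point at the end of the left latch lever, in the middle of its width, 65 mm from the pivot (open: at the bin's [-144, +70, 161] mm). The lever is a steel strip with a black grip 26 mm wide and 10 mm thick on its last 32 mm
- latch_right (a joint): hinge of the right latch lever (about the bin's y axis, pivot in the bin's frame at [-100, -70, 113] mm). 0 = open, leaning 43 degrees out from the bin towards -x; 1.5 = latched, leaning 43 degrees over the lid towards +x. A spring inside makes both ends stable: it takes about 2 N at the tip to push it to upright (0.75), and once past upright it snaps over by itself
- latch_right_tip (a point): point at the end of the right latch lever, in the middle of its width, 65 mm from the pivot (open: at the bin's [-144, -70, 161] mm). The lever is a steel strip with a black grip 26 mm wide and 10 mm thick on its last 32 mm
- shaker: yellow melamine sprinkle shaker, 64 mm wide, 130 mm tall, upright beside the bin; bystander
- cup: stemmed steel sundae cup, 76 mm wide, 95 mm tall, upright beside the bin; bystander
- disher: lever-release ice cream disher lying on the counter, bowl (56 mm wide) mouth down at its origin, handle 205 mm long along its -x, 42 mm high; bystander
- boat: clear acrylic banana split boat, 210 mm long (its y), 95 mm wide, 50 mm tall, between the robot and the bin; bystander
- ladle: dented aluminium ladle, bowl 82 mm wide and 34 mm tall at its origin, handle sloping down along its +x to 270 mm; bystander
- sauce: brown sauce bottle, 56 mm wide, 150 mm tall, upright behind the bin; bystander
- dishes: stack of white dishes, 104 mm wide, 40 mm tall, behind the bin; bystander

How it is judged:
By the outcome, as a careful person would: the job done as asked, in the order asked, and still so for the second after the job is handed in, with the robot touching nothing.
It also fails if it takes over 58 s, if anything falls off the work surface, if the arm or the gripper's body presses on something with over 40 N, if the wrist force passes 120 N, or if a joint passes its speed limit or range.

## Robot

A 6-joint arm with a two-finger parallel gripper is mounted at the origin on the work surface. World frame = base frame: x ahead of the robot, y to its left, z up, the work surface at z = 0. Lengths are in m, angles in degrees, forces in N, time in s.
With the tool pointing down it reaches from about 0.4 to 0.825 m from the base axis. Payload 7 kg.
Tool frame: the origin (TCP) lies midway between the tips of the shut fingers; the grasp point (between the pads) lies 19 mm behind it; z points along the fingers, y is the direction in which the jaws open and shut (so a half turn about z gives the same grasp; the last joint's range is limited). The gripper opens to 88 mm and grips with 3 to 60 N. Pads are 19 mm wide; open, the fingers measure 130 mm over their backs; the gripper's body (78 mm by 193 mm) begins 47 mm behind the grasp point.
Start: joints at [-55.858, 20.546, 0.682, 0, -70.136, -16.507], TCP at [0.204, -0.643, 0.227] pointing down, gripper open.
Joint ranges: [-176.03, 176.03], [-82.01, 121.73], [-58.28, 71.71], [-173.87, 95.51], [-174.79, -0.11], [-173.66, 173.66]. Speed limits (degrees/s): [136.94, 136.94, 172.46, 180, 180, 180].

## Interface

Orientations are given as [roll, pitch, yaw] about the fixed x, y, z axes, in that order (R = Rz(yaw) Ry(pitch) Rx(roll)).
In Python, from plant import get_state, capture, get_calibration, close_job, boxes_of, cut_out gives the robot as it stands.
- The arm moves only by the tool apply_moves, never from a script. Its argument "commands" is a list of rows, each an object with "grip": the closure, from 0 (fully open) to 1 (shut); "slide": the shift along the tool's x, y, z in m, a list of three; "roll": the turn about the tool's z in degrees. In form: [{"grip": grip, "slide": [x, y, z], "roll": roll}, ...]. A call has 1 to 5 rows; each row is the pose to reach, as a shift and turn from the pose commanded when the call began, along the tool's axes at that moment; what a row does not reach only later rows make up. A row lasts 1/8 s, in which the tool goes at most 62.5 mm and 10.7 degrees, less where a joint would pass 70% of its speed; a pose out of reach is approached as far as the arm can. A call with a gripper value outside its range is refused whole. The fingers move at their own pace and stop on an object; "grip_force" is the grip in N (left out, the last holds). Time passes only in rows, so rows that repeat a pose let the fingers close. It gives the time, the measured TCP pose, the force and the opening at its end, in the units of the state.
- get_state(): the state, without advancing time (a new reading comes with each control period).
- capture(name): name is "side" or "top"; returns (picture, depth): 480x640x3 uint8, red, green, blue; 480x640 float32, m along the optical axis (not along the pixel's ray), 0 where there is no reading.
- get_calibration(name): a dict with "mtx" (3x3 intrinsics, pixels), "R" (3x3) and "t" (3): a world point X has camera coordinates R X + t. Camera axes: x right, y down, z forward; pixel columns grow to the right and rows downward; lengths in m; the calibration is good to about 2 mm. A picture is of the moment at which its call begins. get_calibration takes no time and is no camera call.
- close_job(): hands the job in, once; it reports no verdict.
Trained networks look in the newest picture that a camera, given by its name, has taken for a name from the list of things; names that differ only in an ending like _2 or _b are one class to them, and where a whole thing is asked for, a point or a joint stands for the part that bears it (a point fixed in the world has none). Each returns a list of dicts, best first, with "score" (0 to 1); they miss things now and then, are a little off and sometimes report something else, mostly with a low value. They report only what shows in the picture. A call takes as long as a camera call.
- boxes_of(name, camera): "position" ([x, y, z] in m, in the coordinates of the camera as it stood for that picture, good to about 4 mm: the middle of the surface that is visible of it).
- cut_out(name, camera): "mask" (480x640 bool, what is visible of it).
The state is a dict: "time_s": time; "joints": joint angles; "qd": joint speeds; "joint_torque": joint torques, N m; "tcp_pos": TCP position; "eef_rot": TCP orientation; "contact_force": force on the tool from outside, world axes, zero at the start; "moment": the same for the moment, N m; "gripper_width": finger opening in m.
Only numpy, scipy, OpenCV 4.12 (cv2) and the standard library are available. Lean on these libraries where they do the work, as an engineer would, in place of code of your own. Each camera call takes 0.05 s, during which the arm holds its last target.

## Working session

There is one attempt and no reset: what is moved stays moved. The work goes in short steps, Python scripts to look and compute and a tool call to move; the robot and the scene stay as the last step left them, time stands still between calls to the robot, and variables do not carry over. Pictures are saved under pics/ and viewed, and the job is handed in when it is done.

Besides the shell and the picture viewer there is one more tool, called after ">>>" by a JSON object that holds its "fn" and its "kwargs". apply_moves: Moves the arm, as the interface text tells. Its arguments: {"type":"object","properties":{"commands":{"type":"array"},"grip_force":{"type":"number"}},"required":["commands"]}

```bash
mkdir -p pics; ls; python3 - <<'E'
from plant import *
import cv2,numpy as np
print(get_state())
for c in("top","side"):
    p,d=capture(c); cv2.imwrite(f"pics/{c}0.png",p[:,:,::-1]); np.save(f"{c}0.npy",d)
    k=get_calibration(c); R=np.array(k["R"]);t=np.array(k["t"]); print(c,k["mtx"],"cam pos",-R.T@t)
    if c=="top": names=["bin","lid","lid_edge","latch_left","latch_right","latch_left_tip","latch_right_tip","shaker","cup","disher","boat","ladle","sauce","dishes"]
    else: names=["bin","lid_edge","latch_left_tip","latch_right_tip"]
    for n in names:
        for b in boxes_of(n,c)[:2]:
            print(n,round(b["score"],2),np.round(R.T@(np.array(b["position"])-t),3))
E
```

```text
pics
{'time_s': 0.0, 'joints': array([-5.58588366e+01,  2.05930870e+01,  6.33225680e-01, -2.05853744e-02,
       -7.01368560e+01, -1.65065782e+01]), 'qd': array([ 0.04004982, -0.02583889,  0.03625405, -0.05659425, -0.01726537,
       -0.02883499]), 'joint_torque': array([ 1.49039308e-03, -5.82712018e+01,  2.93055385e+01,  6.99716359e+00,
        6.83041246e-03, -1.23744012e-04]), 'tcp_pos': array([ 0.20430577, -0.64281132,  0.22559843]), 'eef_rot': array([ 1.79901770e+02, -8.92874397e-03, -1.62372418e+02]), 'contact_force': array([0.408985  , 0.95983553, 0.67356723]), 'moment': array([-0.01411818,  0.01612016,  0.06711279]), 'gripper_width': 0.08737203882328738}
top [[525.19462352   0.         321.07415608]
 [  0.         525.19462352 236.84226317]
 [  0.           0.           1.        ]] cam pos [0.36970222 0.04429937 1.33314824]
bin 0.59 [ 0.582 -0.113  0.122]
lid 0.65 [ 0.617 -0.103  0.186]
lid_edge 0.71 [ 0.615 -0.11   0.186]
latch_left 0.53 [ 0.447 -0.075  0.15 ]
latch_right 0.68 [ 0.485 -0.207  0.148]
latch_left_tip 0.73 [ 0.454 -0.071  0.152]
latch_right_tip 0.78 [ 0.483 -0.209  0.147]
shaker 0.91 [ 0.648 -0.273  0.12 ]
cup 0.72 [0.57  0.081 0.051]
disher 0.71 [ 0.622 -0.401  0.024]
disher 0.47 [ 0.768 -0.155  0.04 ]
ladle 0.68 [0.425 0.157 0.016]
ladle 0.61 [ 0.483 -0.211  0.147]
sauce 0.87 [ 0.701 -0.037  0.108]
dishes 0.74 [ 0.766 -0.152  0.038]
dishes 0.72 [ 0.484 -0.206  0.148]
side [[524.97810003   0.         331.30717476]
 [  0.         524.97810003 235.47623823]
 [  0.           0.           1.        ]] cam pos [0.08670966 0.67179344 1.12841345]
bin 0.8 [ 0.586 -0.09   0.072]
lid_edge 0.79 [ 0.613 -0.088  0.184]
latch_left_tip 0.67 [ 0.614 -0.085  0.185]
latch_left_tip 0.48 [ 0.451 -0.07   0.144]
latch_right_tip 0.48 [ 0.483 -0.198  0.144]
```

View pics/top0.png

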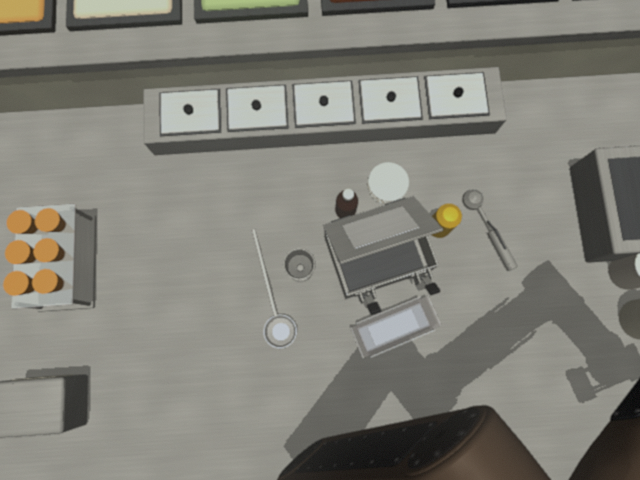

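View pics/side0.png

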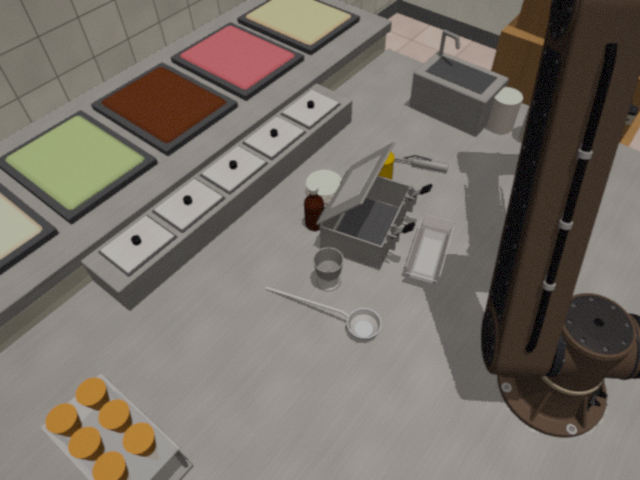

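The lid stands open, hinged on the far side. The levers are near the boat, at top-image pixels (373,307) and (432,288). The robot's shadow lies over nothing that matters. Next I'll refine the bin pose.

```bash
cat > h.py <<'E'
from plant import *
import cv2,numpy as np
def cal(c):
    k=get_calibration(c); return np.array(k["mtx"]),np.array(k["R"]),np.array(k["t"])
def pts(mask,d,c):
    K,R,t=cal(c); v,u=np.nonzero(mask&(d>0)); z=d[v,u]
    P=np.stack([(u-K[0,2])/K[0,0]*z,(v-K[1,2])/K[1,1]*z,z],1)
    return (P-t)@R
E
python3 - <<'E'
from h import *
d={}
for c in("top","side"):
    p,d[c]=capture(c)
    for n in("lid","latch_left","latch_right","bin"):
        for m in cut_out(n,c)[:1]:
            P=pts(m["mask"],d[c],c); print(c,n,round(m["score"],2),len(P),np.round(np.median(P,0),3),"min",np.round(np.percentile(P,2,0),3),"max",np.round(np.percentile(P,98,0),3))
            if n=="lid":
                for _ in range(4):
                    q=np.median(P,0) if _==0 else P.mean(0); u,s,vt=np.linalg.svd(P-q); nn=vt[2]*np.sign(vt[2][2]); r=(P-q)@nn; P=P[abs(r)<max(.004,1.0*r.std())]
                yaw=np.arctan2(nn[1],nn[0]); print("normal",nn,"tilt",np.arccos(nn[2]),"dir",np.degrees(yaw),len(P),"centroid",P.mean(0))
                Q=P[P[:,2]>np.percentile(P[:,2],97)];print(" top edge",Q.mean(0),Q.min(0),Q.max(0))
                xy=P[:,:2].astype(np.float32);ex=np.array([-nn[0],-nn[1]]);
                a=np.radians(13.5);B=np.array([[np.cos(a),np.sin(a)],[-np.sin(a),np.cos(a)]]);L=xy@B.T
                print(" binframe pct",np.percentile(L,[0.5,50,99.5],axis=0))
            if "latch" in n:
                Q=P[P[:,2]>np.percentile(P[:,2],60)];print("  upper",Q.mean(0))
E
```

```text
top lid 0.86 4321 [ 0.616 -0.104  0.184] min [ 0.55  -0.216  0.111] max [0.692 0.005 0.237]
normal [0.71994178 0.18530049 0.66884046] tilt 0.8381483966645158 dir 14.43365662182701 4213 centroid [ 0.6187018  -0.10437013  0.18040221]
 top edge [ 0.57064972 -0.12818702  0.23839235] [ 0.53818952 -0.22879889  0.23666977] [ 0.59733155 -0.00810552  0.24239626]
 binframe pct [[ 0.52250575 -0.36101456]
 [ 0.57519143 -0.24548003]
 [ 0.6405216  -0.13209744]]
top latch_left 0.53 232 [ 0.453 -0.075  0.147] min [ 0.431 -0.092 -0.002] max [ 0.48  -0.064  0.165]
  upper [ 0.44014062 -0.07818807  0.15899701]
top latch_right 0.48 224 [ 0.485 -0.211  0.149] min [ 0.466 -0.26  -0.001] max [ 0.514 -0.201  0.165]
  upper [ 0.47405512 -0.21424667  0.15973017]
top bin 0.63 1291 [ 0.768 -0.153  0.041] min [ 0.722 -0.202  0.015] max [ 0.815 -0.107  0.046]
side lid 0.68 2114 [ 0.614 -0.09   0.182] min [ 0.546 -0.215  0.104] max [0.694 0.014 0.237]
normal [0.72118018 0.18554405 0.6674373 ] tilt 0.8400342776632727 dir 14.42805438334874 1981 centroid [ 0.61650574 -0.09302068  0.17879337]
 top edge [ 0.56582728 -0.11074105  0.23745795] [ 0.53998254 -0.22283392  0.23630144] [ 0.59565342 -0.00824212  0.23959538]
 binframe pct [[ 0.5224295  -0.35881164]
 [ 0.57602342 -0.23079716]
 [ 0.64131551 -0.12831751]]
side latch_left 0.46 160 [ 0.451 -0.069  0.145] min [ 0.43  -0.175  0.002] max [ 0.489 -0.061  0.165]
  upper [ 0.4383834  -0.07280155  0.1581036 ]
side latch_right 0.73 150 [ 0.486 -0.203  0.146] min [ 0.465 -0.222  0.118] max [ 0.514 -0.196  0.164]
  upper [ 0.47334959 -0.20903679  0.15775201]
side bin 0.67 7455 [ 0.585 -0.098  0.073] min [ 0.465 -0.235  0.005] max [0.682 0.017 0.234]
```

>>> {"fn": "apply_moves", "kwargs": {"commands": [{"grip": 1, "slide": [0, 0, -0.04], "roll": 3.2}, {"grip": 1, "slide": [0, 0, -0.09], "roll": 3.2}, {"grip": 1, "slide": [0, 0, -0.09], "roll": 3.2}], "grip_force": 20}}

```text
time_s: 1.88
tcp_pos: [0.205, -0.6451, 0.3218]
eef_rot: [-179.5, 0.1, -165.5]
contact_force: [-0.3, -0.2, -0.3]
gripper_width: 0.063
```

>>> {"fn": "apply_moves", "kwargs": {"commands": [{"grip": 1, "slide": [-0.02, 0.05, 0], "roll": 0}, {"grip": 1, "slide": [-0.05, 0.1, 0], "roll": 0}, {"grip": 1, "slide": [-0.08, 0.15, 0], "roll": 0}, {"grip": 1, "slide": [-0.12, 0.2, 0], "roll": 0}, {"grip": 1, "slide": [-0.15, 0.25, 0], "roll": 0}]}}

```text
time_s: 2.5
tcp_pos: [0.2877, -0.3619, 0.316]
eef_rot: [180.0, 0.0, -165.6]
contact_force: [2.3, 0.6, 0.2]
gripper_width: 0.0128
```

>>> {"fn": "apply_moves", "kwargs": {"commands": [{"grip": 1, "slide": [-0.05, 0.03, 0], "roll": 0}, {"grip": 1, "slide": [-0.1, 0.06, 0], "roll": 0}, {"grip": 1, "slide": [-0.15, 0.09, 0], "roll": 0}, {"grip": 1, "slide": [-0.2, 0.12, 0], "roll": 0}, {"grip": 1, "slide": [-0.25, 0.15, 0], "roll": 0}]}}

```text
time_s: 3.12
tcp_pos: [0.493, -0.1544, 0.3164]
eef_rot: [180.0, 0.0, -165.5]
contact_force: [1.0, -0.9, 1.1]
gripper_width: 0.0005
```

```bash
cat >> h.py <<'E'
Y=np.radians(14.43);B=np.array([[np.cos(Y),np.sin(Y)],[-np.sin(Y),np.cos(Y)]]);O=np.array([.543,-.253])
def st():
    s=get_state(); print(round(s["time_s"],2),"bin-frame tcp",np.round(B@s["tcp_pos"][:2]-O,4),"z",round(s["tcp_pos"][2],4),"rot",np.round(s["eef_rot"],2),"F",np.round(s["contact_force"],1),"q",np.round(s["joints"],1),"w",round(s["gripper_width"],4))
E
python3 -c "from h import *;st()"
```

```text
3.12 bin-frame tcp [-0.104  -0.0194] z 0.3164 rot [ 1.8000e+02  2.0000e-02 -1.6554e+02] F [ 1.  -0.9  1.1] q [  4.4   2.7 -10.4  -0.  -76.9 -79.9] w 0.0005
```

>>> {"fn": "apply_moves", "kwargs": {"commands": [{"grip": 1, "slide": [-0.055, 0.01, 0], "roll": 0}, {"grip": 1, "slide": [-0.106, 0.019, 0], "roll": 0}, {"grip": 1, "slide": [-0.106, 0.019, 0.04], "roll": 0}, {"grip": 1, "slide": [-0.106, 0.019, 0.075], "roll": 0}, {"grip": 1, "slide": [-0.106, 0.019, 0.085], "roll": 0}]}}

```text
time_s: 3.75
tcp_pos: [0.5886, -0.1112, 0.2288]
eef_rot: [179.9, -0.3, -165.6]
contact_force: [-0.3, 0.8, 0.9]
gripper_width: 0.0004
```

```bash
python3 -c "
from h import *;st()
p,d=capture('side');cv2.imwrite('pics/s1.png',cv2.resize(p[120:300,260:500,::-1],(800,600)))
for a in np.linspace(.84,-.0,9):
  x=90-155*np.cos(a)+6*np.sin(a);z=101.5+155*np.sin(a)+6*np.cos(a);print(round(a,2),round(x+9.5),round(z))
"
```

```text
3.75 bin-frame tcp [-0.0007 -0.0014] z 0.2288 rot [ 179.94   -0.26 -165.57] F [-0.3  0.8  0.9] q [  8.   13.5  -8.9  -0.  -67.8 -83.5] w 0.0004
0.84 1 221
0.74 -11 210
0.63 -22 198
0.52 -32 184
0.42 -40 170
0.31 -46 155
0.21 -51 140
0.1 -54 124
-0.0 -56 108
```

View pics/s1.png

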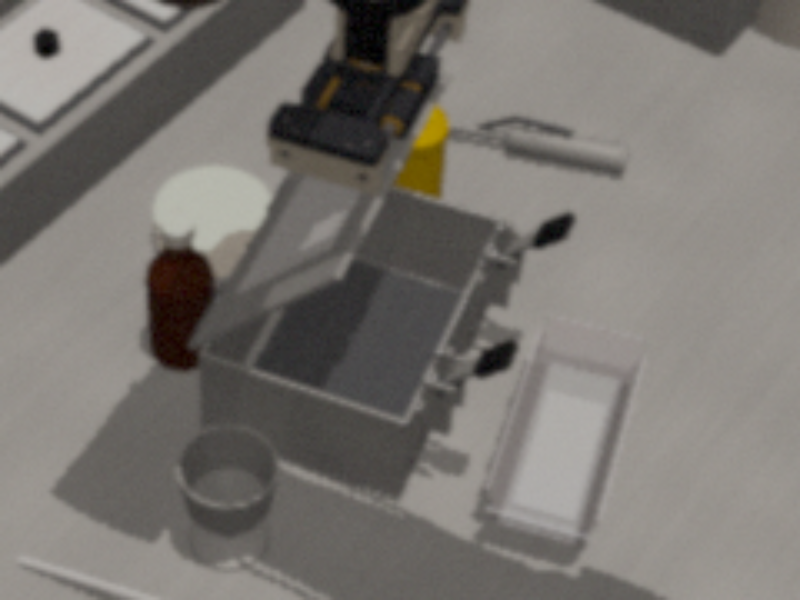

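The shut fingers are just above the lid near its front edge. I'll follow the lid's arc down.

>>> {"fn": "apply_moves", "kwargs": {"commands": [{"grip": 1, "slide": [0.0, 0, 0.01], "roll": 0}, {"grip": 1, "slide": [0.008, 0, 0.02], "roll": 0}, {"grip": 1, "slide": [0.02, 0, 0.032], "roll": 0}, {"grip": 1, "slide": [0.03, 0, 0.046], "roll": 0}, {"grip": 1, "slide": [0.037, 0, 0.06], "roll": 0}]}}

```text
time_s: 4.42
tcp_pos: [0.5537, -0.1209, 0.1717]
eef_rot: [-180.0, 0.1, -165.6]
contact_force: [-0.6, 0.1, 2.1]
gripper_width: 0.0004
```

>>> {"fn": "apply_moves", "kwargs": {"commands": [{"grip": 1, "slide": [0.006, 0, 0.014], "roll": 0}, {"grip": 1, "slide": [0.011, 0, 0.029], "roll": 0}, {"grip": 1, "slide": [0.014, 0, 0.04], "roll": 0}, {"grip": 1, "slide": [0.016, 0, 0.05], "roll": 0}, {"grip": 1, "slide": [0.016, 0, 0.054], "roll": 0}]}}

```text
time_s: 5.05
tcp_pos: [0.5383, -0.1246, 0.1168]
eef_rot: [180.0, -0.1, -165.6]
contact_force: [-0.6, -0.2, 0.6]
gripper_width: 0.0006
```

```bash
python3 -c "
from h import *;st()
p,d=capture('side');cv2.imwrite('pics/s2.png',cv2.resize(p[120:300,260:500,::-1],(800,600)))
"
```

```text
5.05 bin-frame tcp [-0.0527 -0.0018] z 0.1168 rot [ 1.7999e+02 -7.0000e-02 -1.6556e+02] F [-0.6 -0.2  0.6] q [  7.3  14.8 -23.3  -0.  -52.  -82.8] w 0.0006
```

View pics/s2.png

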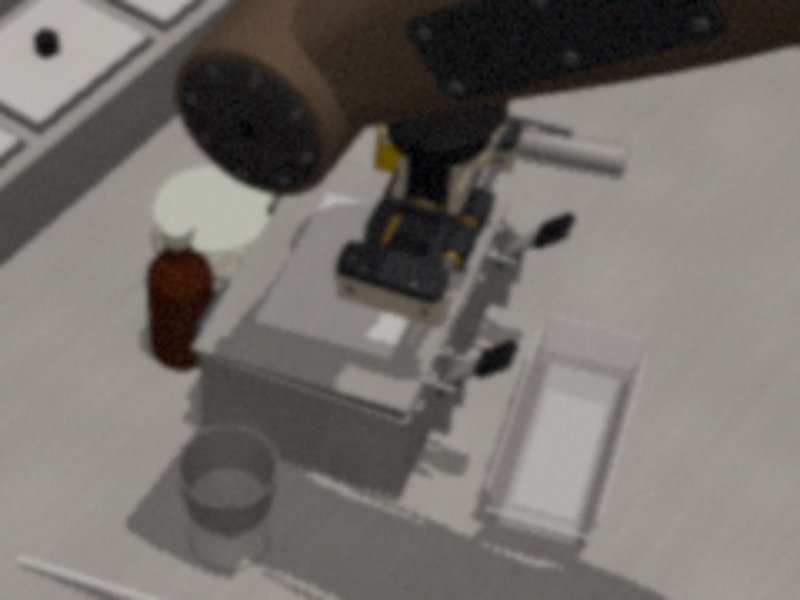

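The lid follows and is almost flat. I'll press it home gently.

>>> {"fn": "apply_moves", "kwargs": {"commands": [{"grip": 1, "slide": [0.0, 0, 0.004], "roll": 0}, {"grip": 1, "slide": [0, 0, 0.007], "roll": 0}, {"grip": 1, "slide": [0, 0, 0.009], "roll": 0}, {"grip": 1, "slide": [0, 0, 0.01], "roll": 0}]}}

```text
time_s: 5.6
tcp_pos: [0.5388, -0.1246, 0.1078]
eef_rot: [-180.0, 0.0, -165.6]
contact_force: [-3.1, 1.1, 8.5]
gripper_width: 0.0004
```

```bash
python3 -c "from h import *;st()"
```

```text
5.6 bin-frame tcp [-0.0523 -0.0019] z 0.1078 rot [-179.99    0.   -165.56] F [-3.1  1.1  8.5] q [  7.3  15.4 -23.9   0.  -50.8 -82.8] w 0.0004
```

>>> {"fn": "apply_moves", "kwargs": {"commands": [{"grip": 1, "slide": [0.0, 0, -0.05], "roll": 0}, {"grip": 1, "slide": [0, 0, -0.11], "roll": 0}, {"grip": 1, "slide": [0.04, -0.03, -0.12], "roll": 0}, {"grip": 1, "slide": [0.08, -0.05, -0.12], "roll": 0}, {"grip": 1, "slide": [0.118, -0.069, -0.12], "roll": 0}]}}

```text
time_s: 6.22
tcp_pos: [0.4407, -0.2215, 0.2279]
eef_rot: [-180.0, 0.1, -165.6]
contact_force: [0.3, -1.0, -0.6]
gripper_width: 0.0005
```

```bash
cat > look.py <<'E'
from h import *
import sys
st();n=sys.argv[1]
for c in("top","side"):
    p,d=capture(c)
    sl=np.s_[160:340,260:500] if c=="top" else np.s_[120:300,260:500]
    cv2.imwrite(f'pics/{c}{n}.png',cv2.resize(p[sl][:,:,::-1],(800,600)))
    K,R,t=cal(c)
    for k in("latch_left_tip","latch_right_tip","lid"):
        for m in cut_out(k,c)[:1]:
            P=pts(m["mask"],d,c); P=np.c_[P[:,:2]@B.T-O,P[:,2]]
            print(c,k,round(m["score"],2),len(P),np.round(np.median(P,0),3),np.round(np.percentile(P,[3,97],axis=0),3).tolist())
            if k=="lid":
                P=P[(P[:,2]>.085)&(P[:,2]<.16)&(abs(P[:,1])<.1)];A=np.c_[P[:,0],np.ones(len(P))]
                for _ in range(4):
                    f=np.linalg.lstsq(A,P[:,2],rcond=None)[0];r=abs(A@f-P[:,2]);k2=r<.005;A=A[k2];P=P[k2]
                print("  lid slope",f,len(P))
E
python3 look.py 3
```

```text
6.22 bin-frame tcp [-0.1714 -0.0713] z 0.2279 rot [-1.7999e+02  6.0000e-02 -1.6555e+02] F [ 0.3 -1.  -0.6] q [ -3.8   3.1 -21.6  -0.  -65.3 -71.7] w 0.0005
top latch_left_tip 0.63 3357 [ 0.046 -0.026  0.109] [[-0.014, -0.113, 0.104], [0.087, 0.099, 0.114]]
top latch_right_tip 0.28 814 [0.03  0.194 0.05 ] [[-0.006, 0.162, 0.006], [0.057, 0.227, 0.098]]
top lid 0.72 3385 [ 0.046 -0.025  0.109] [[-0.012, -0.114, 0.104], [0.087, 0.101, 0.114]]
  lid slope [-0.01588455  0.10995439] 2771
side latch_left_tip 0.49 192 [-0.123  0.072  0.142] [[-0.145, -0.069, -0.001], [-0.096, 0.083, 0.164]]
side latch_right_tip 0.74 2223 [-0.186  0.012  0.016] [[-0.23, -0.076, 0.007], [-0.146, 0.119, 0.05]]
side lid 0.56 4420 [-0.     0.01   0.108] [[-0.08, -0.109, 0.104], [0.084, 0.111, 0.113]]
  lid slope [0.0004772  0.10858331] 3683
```

View pics/side3.png

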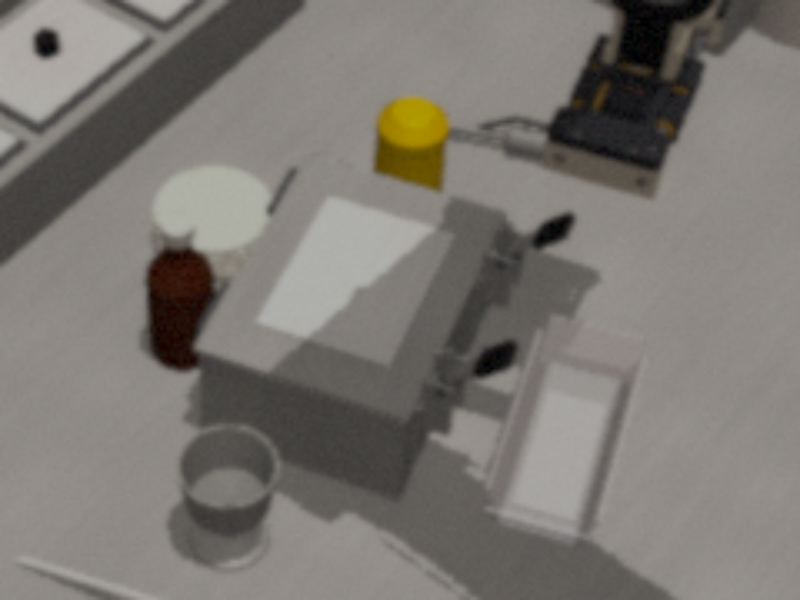

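View pics/top3.png

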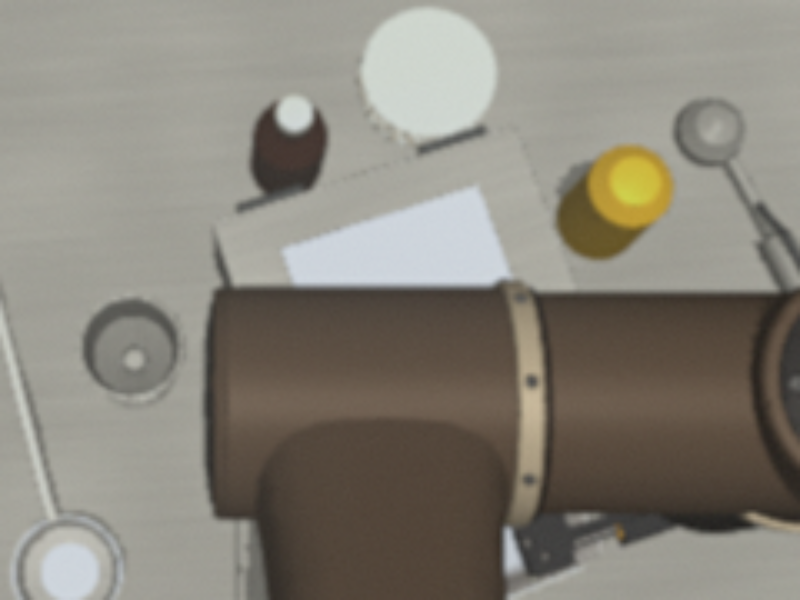

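The lid lies flat at 108 mm, slope about 0, and both levers still lean outward. The gripper is in front of the right lever. I'll descend and push towards +x.

>>> {"fn": "apply_moves", "kwargs": {"commands": [{"grip": 1, "slide": [0.002, 0, 0.045], "roll": 0}, {"grip": 1, "slide": [0.002, 0, 0.086], "roll": 0}, {"grip": 1, "slide": [-0.01, 0, 0.086], "roll": 0}, {"grip": 1, "slide": [-0.02, 0, 0.086], "roll": 0}, {"grip": 1, "slide": [-0.03, 0, 0.086], "roll": 0}]}}

```text
time_s: 7.25
tcp_pos: [0.4718, -0.2135, 0.1438]
eef_rot: [-179.9, -0.0, -165.5]
contact_force: [-3.0, -0.1, 3.1]
gripper_width: 0.0006
```

>>> {"fn": "apply_moves", "kwargs": {"commands": [{"grip": 1, "slide": [-0.01, 0, 0], "roll": 0}, {"grip": 1, "slide": [-0.02, 0, 0], "roll": 0}, {"grip": 1, "slide": [-0.03, 0, 0], "roll": 0}, {"grip": 1, "slide": [-0.038, 0, 0], "roll": 0}, {"grip": 1, "slide": [-0.042, 0, 0], "roll": 0}]}}

```text
time_s: 7.88
tcp_pos: [0.512, -0.2027, 0.1414]
eef_rot: [180.0, -0.0, -165.6]
contact_force: [-0.7, -0.2, -0.8]
gripper_width: 0.0003
```

```bash
python3 look.py 4
```

```text
7.88 bin-frame tcp [-0.0976 -0.0709] z 0.1414 rot [ 180.     -0.   -165.55] F [-0.7 -0.2 -0.8] q [ -1.2  13.1 -21.8  -0.  -55.1 -74.3] w 0.0003
top latch_right_tip 0.43 663 [0.033 0.2   0.049] [[-0.006, 0.175, 0.005], [0.058, 0.228, 0.098]]
top lid 0.56 647 [ 0.075 -0.071  0.109] [[0.044, -0.116, 0.103], [0.09, 0.02, 0.114]]
  lid slope [-0.00130011  0.1087727 ] 453
side latch_left_tip 0.72 171 [-0.124  0.072  0.145] [[-0.143, -0.02, 0.012], [-0.095, 0.083, 0.163]]
side latch_right_tip 0.34 6417 [-0.009  0.053  0.107] [[-0.106, -0.1, 0.017], [0.084, 0.115, 0.118]]
side lid 0.68 4275 [0.004 0.017 0.108] [[-0.08, -0.106, 0.103], [0.085, 0.112, 0.113]]
  lid slope [-0.00163736  0.10854486] 3557
```

View pics/side4.png

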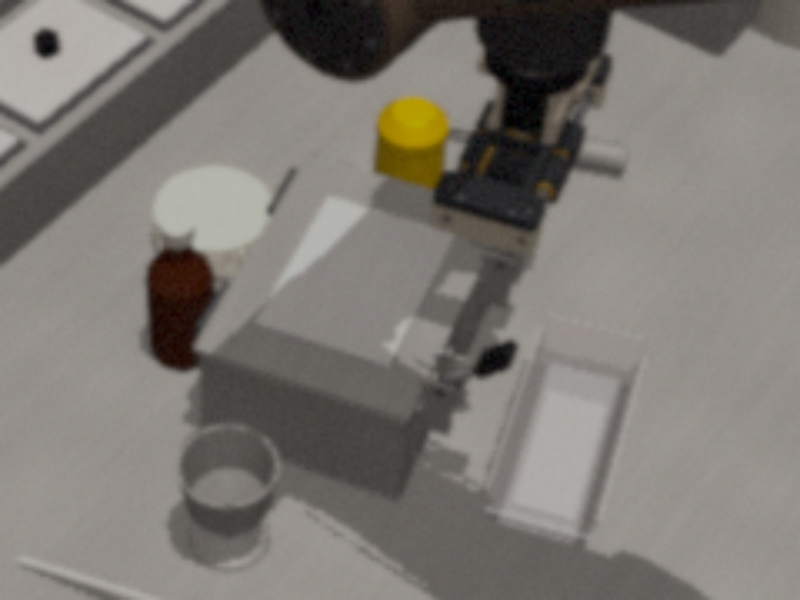

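>>> {"fn": "apply_moves", "kwargs": {"commands": [{"grip": 1, "slide": [0.03, 0, 0], "roll": 0}, {"grip": 1, "slide": [0.05, 0, -0.05], "roll": 0}, {"grip": 1, "slide": [0.074, 0.04, -0.086], "roll": 0}, {"grip": 1, "slide": [0.074, 0.09, -0.086], "roll": 0}, {"grip": 1, "slide": [0.074, 0.143, -0.086], "roll": 0}]}}

```text
time_s: 8.9
tcp_pos: [0.4034, -0.082, 0.2283]
eef_rot: [180.0, 0.1, -165.7]
contact_force: [1.0, 0.8, 0.7]
gripper_width: 0.0002
```

```bash
python3 look.py 5
```

```text
8.9 bin-frame tcp [-0.1727  0.073 ] z 0.2283 rot [ 1.7999e+02  1.2000e-01 -1.6567e+02] F [1.  0.8 0.7] q [ 16.3  -5.6 -30.   -0.  -65.5 -91.9] w 0.0002
top latch_right_tip 0.73 171 [-0.069 -0.072  0.152] [[-0.09, -0.083, 0.124], [-0.053, -0.061, 0.166]]
top lid 0.58 6845 [0.003 0.    0.109] [[-0.079, -0.113, 0.104], [0.084, 0.106, 0.114]]
  lid slope [-0.00082954  0.10922687] 5579
side latch_left_tip 0.47 150 [-0.125  0.073  0.146] [[-0.144, 0.06, 0.119], [-0.097, 0.082, 0.163]]
side latch_right_tip 0.7 109 [-0.078 -0.065  0.134] [[-0.094, -0.077, 0.112], [-0.058, -0.057, 0.16]]
side lid 0.73 4251 [0.002 0.013 0.108] [[-0.079, -0.106, 0.104], [0.083, 0.111, 0.113]]
  lid slope [-0.00063452  0.10861936] 3576
```

View pics/side5.png

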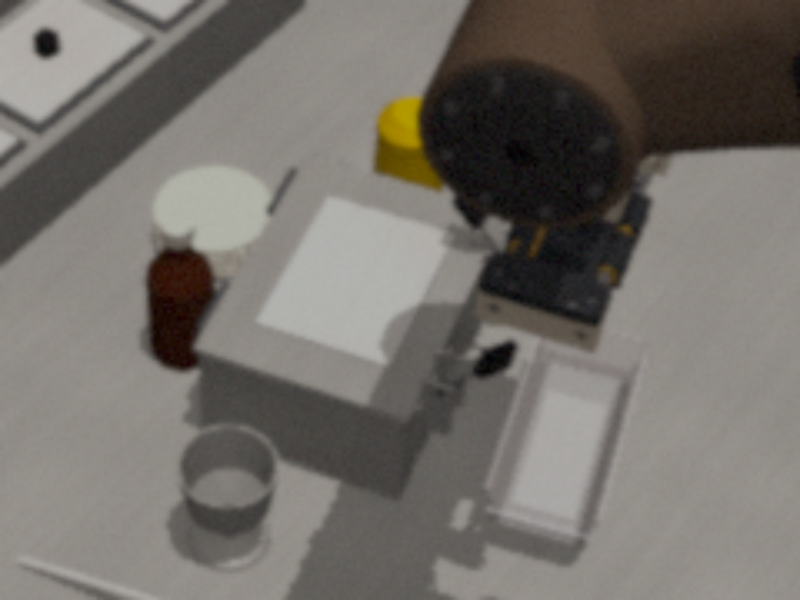

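The right lever is latched over the lid. Its tip is at bin x of about -55 mm, z about 160 mm. Now the same for the left.

>>> {"fn": "apply_moves", "kwargs": {"commands": [{"grip": 1, "slide": [0.001, 0, 0.045], "roll": 0}, {"grip": 1, "slide": [0.001, 0, 0.086], "roll": 0}, {"grip": 1, "slide": [-0.01, 0, 0.086], "roll": 0}, {"grip": 1, "slide": [-0.02, 0, 0.086], "roll": 0}, {"grip": 1, "slide": [-0.03, 0, 0.086], "roll": 0}]}}

```text
time_s: 9.93
tcp_pos: [0.4243, -0.0792, 0.1427]
eef_rot: [-179.9, -1.2, -165.7]
contact_force: [-59.5, -6.0, 63.6]
gripper_width: 0.0004
```

>>> {"fn": "apply_moves", "kwargs": {"commands": [{"grip": 1, "slide": [-0.01, 0, 0], "roll": 0}, {"grip": 1, "slide": [-0.02, 0, 0], "roll": 0}, {"grip": 1, "slide": [-0.03, 0, 0], "roll": 0}, {"grip": 1, "slide": [-0.038, 0, 0], "roll": 0}, {"grip": 1, "slide": [-0.044, 0, 0], "roll": 0}]}}

```text
time_s: 10.55
tcp_pos: [0.4766, -0.0641, 0.1416]
eef_rot: [180.0, 0.0, -165.6]
contact_force: [0.6, 0.1, -0.4]
gripper_width: 0.0002
```

```bash
python3 -c "from h import *;st()"
```

```text
10.55 bin-frame tcp [-0.0974  0.0722] z 0.1416 rot [ 1.8000e+02  1.0000e-02 -1.6556e+02] F [ 0.6  0.1 -0.4] q [ 15.8   6.6 -30.1  -0.  -53.3 -91.4] w 0.0002
```

The arm met about 85 N along the lever's axis for a moment. I'll check whether the bin moved.

>>> {"fn": "apply_moves", "kwargs": {"commands": [{"grip": 1, "slide": [0.03, 0, 0], "roll": 0}, {"grip": 1, "slide": [0.05, 0, -0.05], "roll": 0}, {"grip": 1, "slide": [0.07, -0.04, -0.1], "roll": 0}, {"grip": 1, "slide": [0.07, -0.09, -0.14], "roll": 0}, {"grip": 1, "slide": [0.07, -0.14, -0.16], "roll": 0}]}}

```text
time_s: 11.18
tcp_pos: [0.4437, -0.2186, 0.3046]
eef_rot: [-179.9, 0.2, -165.5]
contact_force: [1.7, 1.2, 0.0]
gripper_width: 0.0005
```

>>> {"fn": "apply_moves", "kwargs": {"commands": [{"grip": 1, "slide": [0, -0.06, -0.02], "roll": 0}, {"grip": 1, "slide": [0, -0.12, -0.02], "roll": 0}, {"grip": 1, "slide": [0, -0.18, -0.02], "roll": 0}, {"grip": 1, "slide": [0, -0.24, -0.02], "roll": 0}, {"grip": 1, "slide": [0, -0.3, -0.02], "roll": 0}]}}

```text
time_s: 11.8
tcp_pos: [0.5181, -0.51, 0.3211]
eef_rot: [180.0, -0.0, -165.6]
contact_force: [1.6, 0.5, 0.5]
gripper_width: 0.0002
```

```bash
python3 look.py 6; python3 - <<'E'
from h import *
# rigid shift of lid/bin: compare known bystander & bin edges in depth top0 vs now
for c in("top",):
    p,d=capture(c);d0=np.load(f"{c}0.npy")
    for n in ["shaker","cup","disher","boat","ladle","sauce","dishes"]:
        K,R,t=cal(c)
        for b in boxes_of(n,c)[:1]: print(n,round(b["score"],2),np.round(R.T@(np.array(b["position"])-t),3))
    m=cut_out("lid",c)[0]["mask"];P=pts(m,d,c);P=P[(P[:,2]>.1)&(P[:,2]<.116)]
    r=cv2.minAreaRect(P[:,:2].astype(np.float32));print(r)
E
```

```text
11.8 bin-frame tcp [-0.1684 -0.37  ] z 0.3211 rot [ 1.7998e+02 -2.0000e-02 -1.6556e+02] F [1.6 0.5 0.5] q [-29.3  23.6  17.2   0.  -83.7 -46.3] w 0.0002
top latch_left_tip 0.7 182 [-0.072  0.067  0.15 ] [[-0.095, 0.056, 0.122], [-0.055, 0.078, 0.165]]
top latch_right_tip 0.47 213 [-0.073 -0.073  0.147] [[-0.098, -0.085, 0.116], [-0.054, -0.061, 0.164]]
side latch_left_tip 0.7 210 [-0.074  0.071  0.144] [[-0.096, 0.054, 0.109], [-0.055, 0.082, 0.164]]
side latch_right_tip 0.61 129 [-0.074 -0.067  0.146] [[-0.095, -0.079, 0.118], [-0.057, -0.058, 0.162]]
side lid 0.67 4278 [0.006 0.008 0.108] [[-0.079, -0.109, 0.103], [0.086, 0.113, 0.113]]
  lid slope [-0.00148324  0.10860528] 3455
shaker 0.82 [ 0.646 -0.268  0.118]
cup 0.61 [0.57  0.082 0.052]
disher 0.64 [ 0.634 -0.401  0.025]
boat 0.7 [ 0.402 -0.142  0.014]
ladle 0.88 [0.422 0.157 0.013]
sauce 0.74 [ 0.701 -0.034  0.103]
dishes 0.96 [ 0.769 -0.159  0.038]
((0.5927378535270691, -0.1129753589630127), (0.1761668473482132, 0.23317795991897583), 14.31359577178955)
```

View pics/side6.png

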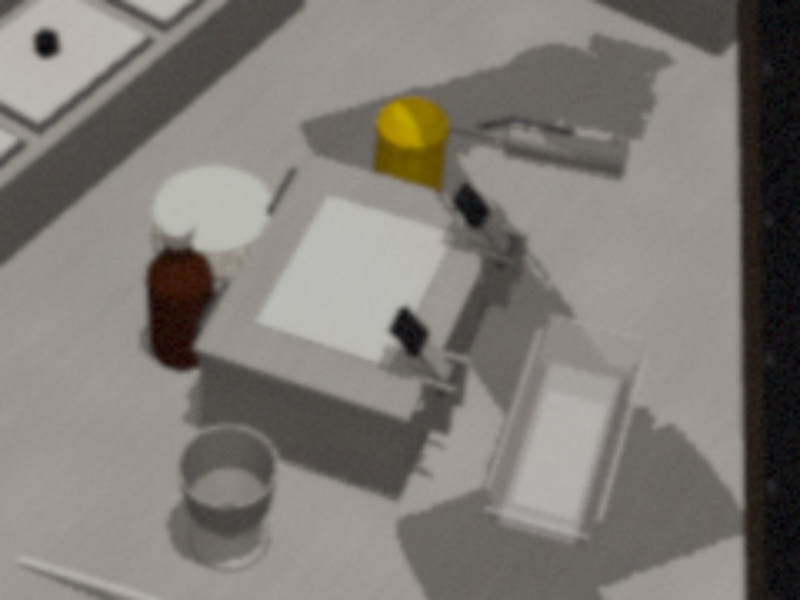

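View pics/top6.png

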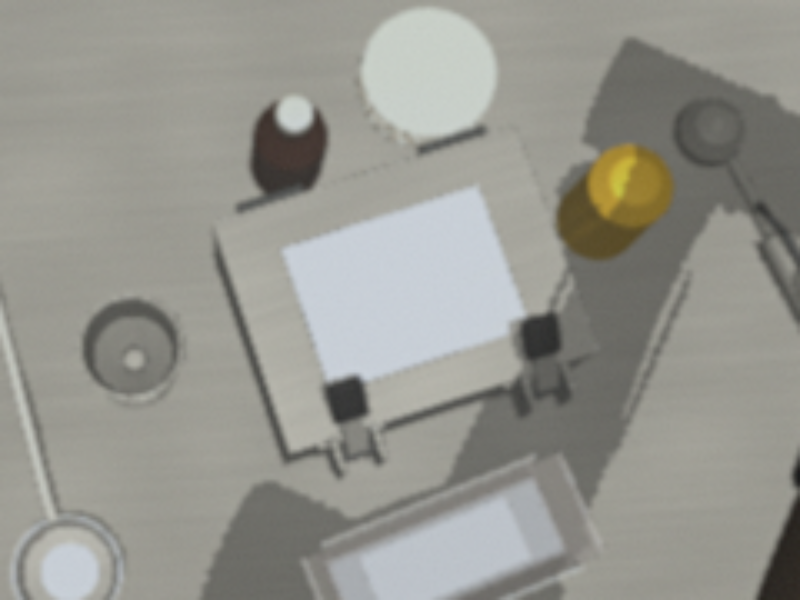

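```bash
python3 -c "
from plant import *
print(close_job())"
```

```text
the job is handed in; nothing more can be done
None
```

I pushed the lid shut, then pushed the right lever and after it the left lever over. The job is handed in at about 12 s, with the arm clear of everything. No verdict was reported.

- **Lid:** Both before and after the latching it lay flat, with the upper face at about 108.5 mm and a slope near 0. It took an 8.5 N press at 107.8 mm before I latched anything.
- **Levers:** In both camera views both levers lean over the lid, tips at about bin x = -55 mm and z = 164 mm.
- **Bin:** It sits within about 4 mm of my first estimate, which is about what the measurement can resolve. Yaw is 14.3° against 14.4° at the start.
- **Other things on the counter:** The shaker, cup, ladle, sauce and dishes were found within about 7 mm of where they started. The disher reads 12 mm off along its length; it looks unmoved in the pictures and I put that down to the detector. I had no starting position for the boat, which only looks unmoved.

**Force spike:** At the end of the first move of the left-lever push, the wrist force read about 87 N, pointing along the lever's axis. That is below the 120 N limit. It was probably the fingers catching the end of the lever grip. I can't rule out that the gripper's body touched something, which would be over its 40 N limit. The force was gone by the end of the next move, and I saw no sign that it shifted the bin.

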